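Open the slide-lid case and bin the transformer

ROBOT

A 7-joint arm with a two-finger parallel gripper is mounted at the origin on a cart in front of the work surface, level with it; the furniture and walls round the work are solid. World frame = base frame: x ahead of the robot, y to its left, z up, the work surface at z = 0. Lengths are in m, angles in rad, forces in N, time in s.
With the tool pointing down it reaches from about 0.35 to 0.9 m from the base axis. Payload 8.1 kg.
Tool frame: the origin (TCP) lies midway between the tips of the shut fingers; the grasp point (between the pads) lies arm.grasp_offset behind it (arm.grasp_offset is the distance from the TCP to the grasp point, in m); z points along the fingers, y is the line along which they close (so a half turn about z gives the same grasp; the last joint's range is limited). The gripper opens to 92 mm and grips with 3 to 60 N. Pads are 19 mm wide; open, the fingers measure 130 mm over their backs; the gripper's body (75 mm by 190 mm) begins 47 mm behind the grasp point.
Start: joints at [1.082, 0.434, 0.025, 1.573, -0.012, 1.134, -0.075], TCP at [0.235, -0.579, 0.227] pointing down, gripper open.
Joint ranges: [-2.62, 2.62], [-0.44, 2.09], [-1.27, 1.32], [0.08, 2.57], [-1.32, 4.46], [0.12, 2], [-2.74, 2.74]. Speed limits (rad/s): [2.22, 2.22, 3.01, 3.01, 3.14, 3.14, 3.14].

INTERFACE

Orientations are given as a rotation vector (axis times angle).
In Python, from cell import observe, imaging, arm gives the robot as it stands.
- The arm moves only by the tool apply_moves, never from a script. Its argument "commands" is a list of rows, each a list of 5 numbers: the opening in per cent of the stroke, from 0 (shut) to 100 (fully open), then the shift along the world's x, y, z in units of 0.06 m (1.0 is 0.06 m), then the turn about the world's z in units of 0.5 rad (1.0 is 0.5 rad). A call has 1 to 12 rows; each row shifts and turns the commanded pose from where the row before left it; what a row does not reach is not made up. A row lasts 1/8 s, in which the tool goes at most 62.5 mm and 10.7 degrees, less where a joint would pass 70% of its speed; a pose out of reach is approached as far as the arm can. A call with a number of a shift or a turn outside -1 to 1 is refused whole. A call with a gripper value outside its range is refused whole. The fingers move at their own pace and stop on an object; "newtons" is the grip in N (left out, the last holds). Time passes only in rows, so rows that do not move let the fingers close. It gives the time, the measured TCP pose, the force, the opening and the grip force at its end, in the units of the state.
- observe(): the state, without advancing time (a new reading comes with each control period).
- imaging.get_image(name): name is "scene" or "top" or "wrist"; returns (picture, depth): 384x512x3 uint8, red, green, blue; 384x512 float32, m along the optical axis (not along the pixel's ray), 0 where there is no reading.
- imaging.camera_params(name): a dict with "camera_matrix" (3x3 intrinsics, pixels), "origin" and "rotation" of the camera in the world; the wrist camera has in their place "tool_from_camera" (4x4, takes a point from camera to tool coordinates, whose origin is the TCP and whose axes are the flange's). Camera axes: x right, y up, looking along -z (the intrinsics and any distortion apply to the point x, -y, -z); pixel columns grow to the right and rows downward; lengths in m; the calibration is good to about 2 mm. A picture is of the moment at which its call begins: read the wrist's pose just before it. camera_params takes no time and is no camera call.
- arm.sign_off(): hands the job in; it is judged then, once.
The state is a dict: "clock": time; "joints": joint angles; "dq": joint speeds; "joint_efforts": joint torques, N m; "position": TCP position; "ee_rot": TCP orientation; "force": force on the tool from outside, world axes, zero at the start; "ft_torque": the same for the moment, N m; "width": opening from 0.0 (shut) to 1.0 (fully open); "gripper_force": force on a finger pad.
Only numpy, scipy, OpenCV 4.12 (cv2) and the standard library are available. Lean on these libraries where they do the work, as an engineer would, in place of code of your own. Each camera call takes 0.05 s, during which the arm holds its last target. There are 200 camera calls.

TASK

Get the transformer out of the closed slide-lid wooden case: lift the lid's handle end over the lip, slide the lid out of its grooves, lay it flat on a clear bit of bench with its handle up, then stand the transformer upright on the floor of the grey parts bin. A jar stands in the lid's way: you may move it, but both jars must stay upright and end standing on the bench; leave the heat sink in the case, and leave the bottle, both tape rolls and the bin where they are.

Things in the scene. Friction and masses are not known exactly. Their poses are not given: they have to be found in the camera images.
- case: wooden slide-lid case, fixed to the bench, 206 (x) x 132 (y) x 61 mm; origin at the centre of its underside. The lid slides out towards the case's -x end. Inner space 190 x 102 mm about the middle, floor 5 mm thick. The lid rests on ledges 42 mm up along both long sides, between side cheeks 121 mm apart and 57 mm high. The end wall at +x is 61 mm high
- case_lip (a point): top middle of the lip, the end wall at the case's -x end, 8 mm thick and 46.5 mm high: it stands 4.5 mm above the ledges and stops the shut lid from sliding. The lid can rise 9 mm in its grooves, so about 7 mm of lift clears the lip. Same axes as the case
- case_rail (a point): middle between the front ends of the two rails (5 mm from the case's middle towards -x, 57 mm up, level with their undersides). The rails run from here to the +x end on top of the side cheeks, 4 mm thick, and reach inwards to 51 mm from the middle, holding the lid down. The front half of the case is open above
- lid_handle (a point): centre of the wooden bar handle (12 mm along x, 40 along y, 24 high) on the loose plywood lid (186 x 116 x 6 mm, about 130 g); 18 mm above the lid's underside, 63 mm from its middle towards -x. Axes as the lid's, z up; when shut the same as the case's, with 2 mm of play at either end. The lid's rear edge is 156 mm away along +x, clear of the rails after sliding 98 mm
- lid_front (a point): middle of the lid's handle-end edge, half-way through its thickness (3 mm above its underside); 30 mm from the handle's centre along the lid's -x
- lid_rear (a point): middle of the lid's other edge, half-way through its thickness (3 mm above its underside)
- transformer_center (a point): centre of the small grey mains transformer, 36 (x) x 42 (y) x 34 mm high with yellow windings that make it 46 mm along x; about 160 g; stands on the case's floor in one end of the case, turned by up to 17 degrees (z up)
- heatsink_center (a point): centre of the black finned heat sink, 38 x 45 x 22 mm, lying on the case's floor in the other end of the case; stays there
- jar_a_center (a point): centre of a screw-top jar, 51 mm in diameter over its lid, 48 mm below it, 56 mm high, red lid (the lid is the top 14 mm and does not turn); one of the two jars stands in front of the case's lip, in the lid's way, the other beyond the case
- jar_b_center (a point): centre of the other screw-top jar, same size, blue lid
- bin: grey parts bin, 146 (x) x 119 (y) x 56 mm, origin at the centre of its underside, front (low scoop) towards its -x; either to the left or to the right of the case. Its floor is 2 mm thick; the inside runs from -57 to +60 mm along x and 47 mm to either side along y. The side and back walls are 55 mm high, the front wall 27 mm. About 500 g
- glue_bottle_center (a point): centre of a small white bottle, 30 mm in diameter and 99 mm high, standing beside the lid's path; leave it
- wide_tape_center (a point): centre of an amber tape roll lying flat, 68 mm in diameter, 19 mm high; leave it
- tall_tape_center (a point): centre of a blue tape roll lying flat, 60 mm in diameter, 25 mm high; leave it
- bench_mid (a point): fixed point on the bench top (height 0), axes as the robot's. The top is bare but for the listed things from 210 mm nearer the robot (its front edge is 215 mm nearer or more) to 200 mm farther away, and from 455 mm to the right to 500 mm to the left, save a tall drawer cabinet that fills the far left: farther left than 210 mm and beyond this point. Fixed clutter lies farther back
Things that resemble listed ones, but are neither listed nor needed, are in the scene too. There is more than one size of the part that bears jar_a_center; the job needs the larger.

How it is judged:
By the outcome, as a careful person would: the job done as asked, in the order asked, and still so for the second after the job is handed in, with the robot touching nothing.
It also fails if it takes over 67 s, if anything falls off the work surface, if the arm or the gripper's body presses on something with over 40 N, if the wrist force passes 120 N, or if a joint passes its speed limit or range.

## Working session

There is one attempt and no reset: what is moved stays moved. The work goes in short steps, Python scripts to look and compute and a tool call to move; the robot and the scene stay as the last step left them, time stands still between calls to the robot, and variables do not carry over. Pictures are saved under pics/ and viewed, at most 10 in all, crops included, and the job is handed in when it is done.

Besides the shell and the picture viewer there is one more tool, called after "Emit:" by a JSON object that holds its "method" and its "body", one argument or row to a line. apply_moves: Moves the arm, as the interface text tells. Its arguments: {"type":"object","properties":{"commands":{"type":"array"},"newtons":{"type":"number"}},"required":["commands"]}

```bash
ls; mkdir -p pics
cat > h.py <<'E'
import numpy as np, cv2
from cell import observe, imaging, arm
def grab(n,tag):
    s=observe(); im,d=imaging.get_image(n); cv2.imwrite(f'pics/{tag}.png',im[:,:,::-1]); np.savez(f'pics/{tag}.npz',im=im,d=d,pos=s['position'],rot=s['ee_rot']); return s,im,d
def cam(n,s=None):
    p=imaging.camera_params(n); K=np.array(p['camera_matrix'])
    if n=='wrist':
        T=np.eye(4); T[:3,:3]=cv2.Rodrigues(np.array(s['ee_rot'],float))[0]; T[:3,3]=s['position']
        T=T@np.array(p['tool_from_camera']); return K,T[:3,:3],T[:3,3]
    R=np.array(p['rotation']); 
    return K,R,np.array(p['origin'])
def rays(c,uv):
    K,R,o=c; uv=np.atleast_2d(np.array(uv,float)); h=np.c_[uv,np.ones(len(uv))]@np.linalg.inv(K).T
    return (h*[1,-1,-1])@R.T
def plane(c,uv,z):
    d=rays(c,uv); o=c[2]; return o+d*((z-o[2])/d[:,2])[:,None]
def cloud(c,d):
    v,u=np.indices(d.shape); P=c[2]+rays(c,np.c_[u.ravel(),v.ravel()])*d.ravel()[:,None]; return P.reshape(*d.shape,3)
def proj(c,P):
    K,R,o=c; q=(np.atleast_2d(P)-o)@R*[1,-1,-1]; q=q@K.T; return q[:,:2]/q[:,2:]
E
python3 - <<'E'
from h import *
s=observe(); print(s)
for n in('scene','top'):
    print(n,imaging.camera_params(n)); grab(n,n+'0')
print(imaging.camera_params('wrist'),arm.grasp_offset)
a=cv2.imread('pics/scene0.png');b=cv2.imread('pics/top0.png')
cv2.imwrite('pics/top0b.png',cv2.resize(b,(800,600),interpolation=2))
cv2.imwrite('pics/scene0b.png',cv2.resize(a,(800,600),interpolation=2))
E
```

```text
pics
{'clock': 0.0, 'joints': array([ 1.08236319,  0.4352097 ,  0.02499279,  1.5740881 , -0.01159557,
        1.13397028, -0.07507022]), 'dq': array([-2.40157689e-04,  8.00672640e-04, -1.45889332e-06,  1.30497634e-03,
        6.89461430e-04, -2.78632518e-04, -6.82995899e-04]), 'joint_efforts': array([-1.56919574e-03, -6.67854381e+01,  9.84565057e-01, -3.14460540e+01,
       -6.06676494e-02,  4.31892264e-02,  6.93882362e-05]), 'position': array([ 0.23495604, -0.57861956,  0.22595692]), 'ee_rot': array([-3.08189206e+00, -6.01945610e-01,  6.91879966e-04]), 'force': array([-0.25659143, -0.12919145,  0.39522717]), 'ft_torque': array([ 0.04144785, -0.02393532, -0.01199038]), 'gripper_force': 0.0, 'width': 0.9997790602384236}
scene {'camera_matrix': array([[346.5000747 ,   0.        , 254.8242702 ],
       [  0.        , 346.5000747 , 191.80157194],
       [  0.        ,   0.        ,   1.        ]]), 'origin': array([0.15920598, 0.3819225 , 0.75058291]), 'rotation': array([ 0.32181096, -0.82929296, -2.26378501])}
top {'camera_matrix': array([[414.48342382,   0.        , 253.30048676],
       [  0.        , 414.48342382, 185.50318241],
       [  0.        ,   0.        ,   1.        ]]), 'origin': array([ 0.33035942, -0.03339573,  1.21691999]), 'rotation': array([ 0.15907   , -0.13899249, -1.58686187])}
{'camera_matrix': array([[345.31562745,   0.        , 254.37198124],
       [  0.        , 345.31562745, 191.14170357],
       [  0.        ,   0.        ,   1.        ]]), 'tool_from_camera': array([[-1.19261384e-03,  9.50094842e-01,  3.11958923e-01,
         8.50181236e-02],
       [ 9.99999248e-01,  1.22251648e-03,  9.97129321e-05,
         1.64515229e-04],
       [-2.86638182e-04,  3.11958807e-01, -9.50095585e-01,
        -1.57424709e-01],
       [ 0.00000000e+00,  0.00000000e+00,  0.00000000e+00,
         1.00000000e+00]])} 0.0188
```

```bash
sed -i "s/R=np.array(p\['rotation'\]); /R=cv2.Rodrigues(np.array(p['rotation']))[0]/" h.py
```

```text
(no output)
```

View pics/top0b.png

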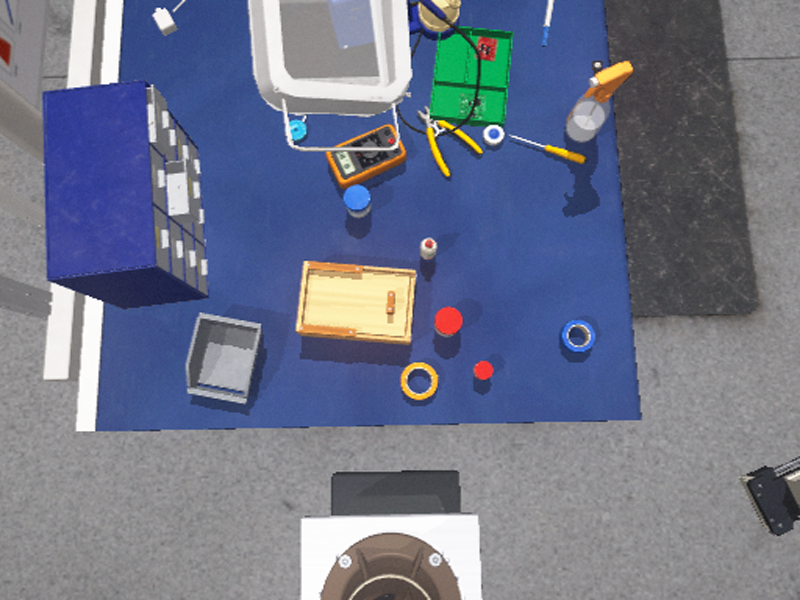

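View pics/scene0b.png

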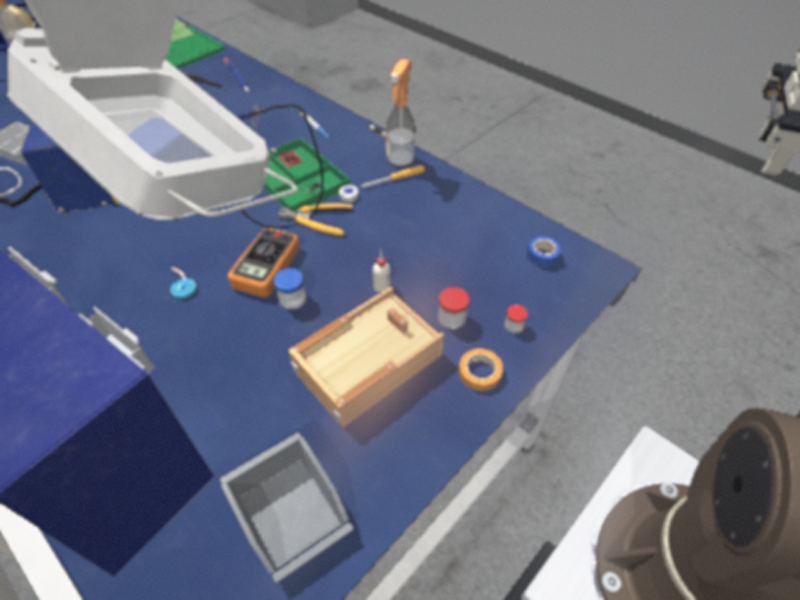

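The top view (800-px scale) shows the case at (357,302) with its handle at (391,302), so the lid slides right in the image (about −y). The bottle is at (428,248), the bin at (225,360), the amber roll at (420,381), the blue roll at (578,337) and the blue jar at (357,200).

Two things could be the red jar: the lid at (448,321), about 27 px wide, and the one at (483,371), about 20 px wide. The first is larger and stands in front of the lip, so it fits. I'll measure both and confirm in a crop.

```bash
cat > m1.py <<'E'
from h import *
C={n:cam(n) for n in('scene','top')}
D={n:np.load(f'pics/{n}0.npz') for n in C}
def tri(a,b):
    da=rays(C['top'],a)[0];db=rays(C['scene'],b)[0];oa=C['top'][2];ob=C['scene'][2]
    t=np.linalg.lstsq(np.c_[da,-db],ob-oa,rcond=None)[0]; p=oa+da*t[0];q=ob+db*t[1]; return (p+q)/2,np.linalg.norm(p-q)
def blobs(n,name,lo,hi,lo2=None,hi2=None,amin=25):
    h=cv2.cvtColor(D[n]['im'],cv2.COLOR_RGB2HSV); m=cv2.inRange(h,lo,hi)
    if lo2: m|=cv2.inRange(h,lo2,hi2)
    P=cloud(C[n],D[n]['d'])
    k,l,st,ce=cv2.connectedComponentsWithStats(m)
    for i in range(1,k):
        if st[i,4]>=amin:
            q=np.median(P[l==i],0)
            print(n,name,'px',ce[i].round(1),'box',st[i,:5],'P',q.round(3), 'top z',np.percentile(P[l==i][:,2],90).round(3))
for n in C:
    blobs(n,'red',(0,150,90),(6,255,255),(174,150,90),(180,255,255))
    blobs(n,'blue',(100,150,150),(112,255,255))
    blobs(n,'amber',(10,150,150),(22,255,255))
    P=cloud(C[n],D[n]['d']); print(n,'bench z',np.median(P[...,2][(abs(P[...,0]-.6)<.2)&(abs(P[...,1])<.3)]))
# case mask by depth height + wood colour
n='top';h=cv2.cvtColor(D[n]['im'],cv2.COLOR_RGB2HSV);P=cloud(C[n],D[n]['d'])
m=cv2.inRange(h,(8,40,90),(28,200,255))
k,l,st,ce=cv2.connectedComponentsWithStats(m)
for i in range(1,k):
    if st[i,4]>150: print('wood',ce[i],st[i]); 
a=D['top']['im'][140:260,110:350]; b=D['scene']['im'][150:300,170:350]
cv2.imwrite('pics/c1.png',np.vstack([cv2.resize(a,(720,360),interpolation=2)])[:,:,::-1])
E
python3 m1.py
```

```text
scene red px [292.7 191.4] box [287 185  13  13 109] P [ 0.485 -0.117  0.056] top z 0.058
scene red px [330.6 200.1] box [325 196  12   9  81] P [ 0.403 -0.174  0.038] top z 0.04
scene blue px [183.2 179.4] box [177 173  13  13 112] P [0.729 0.055 0.056] top z 0.057
scene amber px [204.7 145. ] box [191 140  28  10  74] P [ 0.827 -0.104  0.012] top z 0.014
scene amber px [163.7 178. ] box [147 161  38  26 180] P [0.79  0.088 0.032] top z 0.034
scene amber px [307.  244.3] box [297 241  22   7  29] P [ 0.369 -0.032  0.018] top z 0.02
scene bench z 0.0013438619700828491
top red px [ 2.5 31.8] box [ 0 25  6 15 69] P [0.958 0.642 0.21 ] top z 0.222
top red px [311.4  30.2] box [306  24  12  15  97] P [ 1.067 -0.217  0.007] top z 0.011
top red px [286.6 204.8] box [278 196  18  18 245] P [ 0.495 -0.114  0.057] top z 0.06
top red px [309.3 236.6] box [304 231  12  12 110] P [ 0.405 -0.175  0.038] top z 0.041
top blue px [348.2  22.2] box [345  16   8  13  46] P [ 1.084 -0.333  0.013] top z 0.015
top blue px [227.8 125.9] box [219 118  18  16 216] P [0.732 0.05  0.057] top z 0.06
top blue p
[... 726 characters left out ...]
 box [197 167  35   8 153] P [0.597 0.09  0.063] top z 0.065
top amber px [249.6 193.7] box [248 189   4  11  36] P [ 0.527 -0.011  0.074] top z 0.076
top amber px [209.  211.1] box [191 207  37   8 167] P [0.481 0.105 0.063] top z 0.065
top amber px [268.2 244. ] box [257 232  23  24 170] P [ 0.387 -0.058  0.02 ] top z 0.023
top bench z 0.002438406309882013
wood [287.19254658   5.05590062] [276   0  19  15 161]
wood [275.97142857  12.44571429] [267   2  21  18 175]
wood [389.9047619   51.37619048] [374  39  32  27 420]
wood [237.88118812 108.84158416] [210  92  50  29 202]
wood [227.6840896  193.28058587] [ 189  167   77   54 3482]
wood [249.93861769 362.71773804] [ 206  341   89   43 2069]
```

View pics/c1.png

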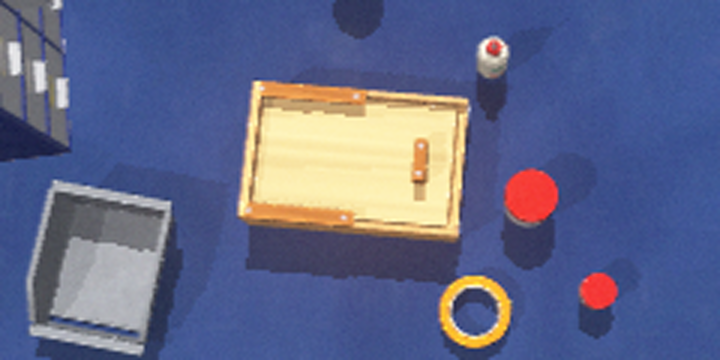

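The crop confirms it. The red jar at crop (530,195) has its top 57 mm up and is the larger one, standing off the lip. The one at (598,291) is only 38 mm high, so it's the decoy. Next I'll move the wrist camera over the case and jar.

Emit:
{"method": "apply_moves", "body": {
  "commands": [
    [100, 0.37, 0.69, 0.1, 0.14],
    [100, 0.37, 0.69, 0.1, 0.14],
    [100, 0.37, 0.69, 0.1, 0.14],
    [100, 0.37, 0.69, 0.1, 0.14],
    [100, 0.37, 0.69, 0.1, 0.14],
    [100, 0.37, 0.69, 0.1, 0.14],
    [100, 0.37, 0.69, 0.1, 0.14],
    [100, 0.37, 0.69, 0.1, 0.14],
    [100, 0.37, 0.69, 0.1, 0.14],
    [100, 0.37, 0.69, 0.1, 0.14],
    [100, 0.37, 0.69, 0.1, 0.14],
    [100, 0.37, 0.69, 0.1, 0.14]
  ]
}}

```text
clock: 1.6
position: [0.5019, -0.081, 0.2988]
ee_rot: [-2.568, -1.81, 0.001]
force: [0.7, -0.7, 0.3]
width: 1.001
gripper_force: 0.0
```

Run:
```python
from h import *
s,im,d=grab('wrist','w1'); print(s['position'],s['ee_rot'],s['joints'],s['dq'].max())
cv2.imwrite('pics/w1b.png',cv2.resize(im[:,:,::-1],(800,600),interpolation=2))
```

```text
[ 0.50188209 -0.08096768  0.29875245] [-2.56793911e+00 -1.80963814e+00  5.25568829e-04] [ 0.40124066  0.22413822 -0.42208032  1.71334344  0.0970642   1.22503942
 -0.38751328] 0.1933229762062344
```

View pics/w1b.png

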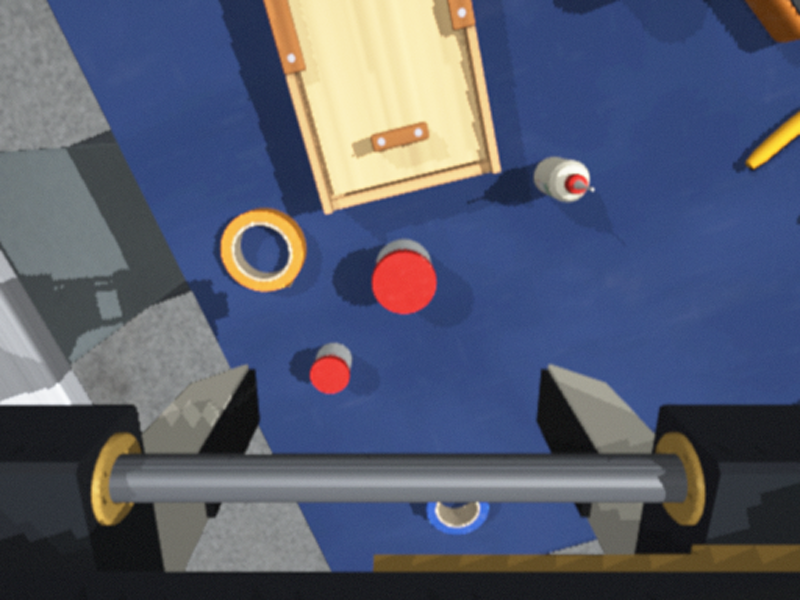

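The wrist view (800-px scale) shows the handle at (400,136), the big red jar at (404,282), the small decoy at (330,375), the amber roll at (263,250) and the bottle at (565,180). Next I'll measure the jar, the handle and the case axis.

```bash
cat > m2.py <<'E'
from h import *
def rect(P,m,name):
    r=cv2.minAreaRect((P[m][:,:2]*1000).astype(np.float32)); b=cv2.boxPoints(r)
    print(name,m.sum(),'c',np.round(r[0],1),'size',np.round(r[1],1),'ang',round(r[2],1),'z95',np.percentile(P[m][:,2],95).round(4))
E
python3 - <<'E'
from m2 import *
s,im,d=grab('wrist','w2'); print(abs(s['dq']).max())
Dt=np.load('pics/top0.npz')
for n,c,im,d in (('wrist',cam('wrist',s),im,d),('top',cam('top'),Dt['im'],Dt['d'])):
    P=cloud(c,d); X,Y,Z=P[...,0],P[...,1],P[...,2]; ok=d>0
    box=ok&(X>.44)&(X<.63)&(Y<.18)&(Y>-.075)
    rect(P,box&(Z>.043)&(Z<.07),n+' case')
    rect(P,box&(Z>.066)&(Y<.03),n+' handle')
    h=cv2.cvtColor(im,cv2.COLOR_RGB2HSV); red=(cv2.inRange(h,(0,150,90),(6,255,255))|cv2.inRange(h,(174,150,90),(180,255,255)))>0
    m=ok&red&(X>.44)&(X<.54)&(Y<-.08)&(Y>-.15)&(Z>.052)&(Z<.065); rect(P,m,n+' jarA'); 
    v,u=np.nonzero(m); (cx,cy),r=cv2.minEnclosingCircle(np.c_[u,v].astype(np.float32)); print('  ray@56mm',plane(c,[cx,cy],.056)[0].round(4))
    m=ok&(X>.56)&(X<.64)&(Y<-.02)&(Y>-.1)&(Z>.03)&(Z<.12); rect(P,m,n+' bottle')
    m=ok&(X>.32)&(X<.45)&(Y<.0)&(Y>-.12)&(Z>.013)&(Z<.03); rect(P,m,n+' wtape')
    m=ok&(X>.42)&(X<.52)&(Y<-.30)&(Y>-.40)&(Z>.017)&(Z<.035); rect(P,m,n+' ttape')
    m=ok&(X>.25)&(X<.52)&(Y>.15)&(Y<.38)&(Z>.02)&(Z<.07); rect(P,m,n+' bin')
    m=ok&(X>.25)&(X<.52)&(Y>.15)&(Y<.38)&(Z>.045)&(Z<.07); rect(P,m,n+' bin high')
E
```

```text
0.046623520654889804
wrist case 15324 c [551.7  16.2] size [152.3 186.6] ang 79.5 z95 0.0602
wrist handle 45709 c [516.7 -38.2] size [ 69.3 139.5] ang 86.9 z95 0.4012
wrist jarA 1238 c [ 494.3 -114.3] size [48.4 49. ] ang 72.3 z95 0.0564
  ray@56mm [ 0.495  -0.1134  0.056 ]
wrist bottle 1447 c [602.6 -53.7] size [ 45.9 106.3] ang 58.3 z95 0.0695
wrist wtape 1228 c [389.7 -59.7] size [67.4 67.3] ang 70.5 z95 0.0199
wrist ttape 549 c [ 462.7 -361.5] size [48.4 58. ] ang 72.5 z95 0.026Traceback (most recent call last):
  File "<stdin>", line 15, in <module>
  File "m2.py", line 4, in rect
    print(name,m.sum(),'c',np.round(r[0],1),'size',np.round(r[1],1),'ang',round(r[2],1),'z95',np.percentile(P[m][:,2],95).round(4))
                                                                                              ~~~~~~~~~~~~~^^^^^^^^^^^^^^
    return _quantile_unchecked(
        a, q, axis, out, overwrite_input, method, keepdims, weights)
    return _ureduce(a,
                    func=_quantile_ureduce_func,
    ...<5 lines>...
                    overwrite_input=overwrite_input,
                    method=method)
    r = func(a, **kwargs)
    result = _quantile(arr,
                       quantiles=q,
    ...<2 lines>...
                       out=out,
                       weights=wgt)
    slices_having_nans = np.isnan(arr[-1, ...])
                                  ~~~^^^^^^^^^
IndexError: index -1 is out of bounds for axis 0 with size 0
```

```bash
sed -i 's/^    r=cv2/    if m.sum()<9: return print(name,"none")\n    r=cv2/' m2.py
python3 - <<'E'
from m2 import *
for n,f in (('wrist','w2'),('top','top0')):
    D=np.load(f'pics/{f}.npz'); s=dict(position=D['pos'],ee_rot=D['rot']); c=cam(n,s); im,d=D['im'],D['d']
    P=cloud(c,d); X,Y,Z=P[...,0],P[...,1],P[...,2]; ok=d>0
    box=ok&(X>.44)&(X<.625)&(Y<.18)&(Y>-.075)&~((X>.585)&(Y<-.025))&(Z<.1)
    rect(P,box&(Z>.043),n+' case')
    rect(P,box&(Z>.066)&(Y<.03),n+' handle')
    for lo,hi,nm in((.56,.625,'far cheek'),(.44,.50,'near cheek')):
        m=box&(Z>.0535)&(Z<.067)&(X>lo)&(X<hi); q=P[m][:,:2]
        vx,vy,x0,y0=cv2.fitLine(q.astype(np.float32),cv2.DIST_HUBER,0,.01,.01).ravel(); print(nm,len(q),'ang',np.degrees(np.arctan2(vy,vx)).round(2),x0,y0)
    m=box&(Z>.066)&(Y<.03); 
    if m.sum()>8:
        vx,vy,x0,y0=cv2.fitLine(P[m][:,:2].astype(np.float32),2,0,.01,.01).ravel(); print('handle long ax',np.degrees(np.arctan2(vy,vx)))
    m=ok&(X>.56)&(X<.64)&(Y<-.02)&(Y>-.1)&(Z>.06)&(Z<.12); rect(P,m,n+' bottle')
    for lo in(.02,.045): m=ok&(X>.25)&(X<.55)&(Y>.17)&(Y<.4)&(Z>lo)&(Z<.07); rect(P,m,n+f' bin>{lo}')
E
```

```text
wrist case 15520 c [531.3  24.8] size [153.3 132.1] ang 83.8 z95 0.0609
wrist handle 424 c [528.2 -10.9] size [12.1 39.9] ang 84.1 z95 0.0728
far cheek 785 ang 87.85 0.59273297 0.03102317
near cheek 1299 ang 81.21 0.4739349 0.05217383
handle long ax -6.012071
wrist bottle 154 c [634.3 -83.4] size [14.2 10.7] ang 81.2 z95 0.091
wrist bin>0.02 none
wrist bin>0.045 none
top case 3285 c [535.3  52. ] size [206.2 133. ] ang 83.9 z95 0.0644
top handle 64 c [528.9 -10.1] size [12.1 39.3] ang 83.9 z95 0.0764
far cheek 317 ang 86.67 0.5942227 0.07158773
near cheek 309 ang 82.3 0.47495094 0.05992523
handle long ax -5.93265
top bottle 30 c [606.2 -59.9] size [25.6 82.4] ang 42.0 z95 0.0815
top bin>0.02 807 c [452.8 324.7] size [182.2 165.2] ang 78.3 z95 0.0598
top bin>0.045 404 c [465.2 321.8] size [181.7 139.8] ang 78.3 z95 0.0609
```

Emit:
{"method": "apply_moves", "body": {
  "commands": [
    [100, -0.06, -0.28, -0.5, 0],
    [100, -0.06, -0.27, -0.5, 0],
    [100, 0, 0, -0.9, 0],
    [100, 0, 0, -0.9, 0],
    [100, 0, 0, -0.9, 0],
    [100, 0, 0, -0.8, 0],
    [100, 0, 0, 0, 0],
    [0, 0, 0, 0, 0],
    [0, 0, 0, 0, 0],
    [0, 0, 0, 0, 0],
    [0, 0, 0, 0, 0],
    [0, 0, 0, 0, 0]
  ],
  "newtons": 20
}}

```text
clock: 3.2
position: [0.4946, -0.1154, 0.0292]
ee_rot: [2.569, 1.807, 0.001]
force: [-0.6, -0.2, 5.5]
width: 0.55
gripper_force: 20.0
```

Emit:
{"method": "apply_moves", "body": {
  "commands": [
    [0, 0, 0, 0.4, 0],
    [0, 0, 0, 0.9, 0],
    [0, 0.5, -0.12, 0.4, 0],
    [0, 0.9, -0.23, 0, 0],
    [0, 0.9, -0.23, 0, 0],
    [0, 0.9, -0.23, 0, 0],
    [0, 0.4, -0.11, 0, 0],
    [0, 0, 0, 0, 0],
    [0, 0, 0, -0.6, 0],
    [0, 0, 0, -0.6, 0],
    [0, 0, 0, -0.35, 0],
    [0, 0, 0, -0.1, 0]
  ]
}}

```text
clock: 4.7
position: [0.7091, -0.1702, 0.0306]
ee_rot: [-2.568, -1.806, 0.003]
force: [0.1, -0.4, -0.7]
width: 0.547
gripper_force: 20.0
```

Emit:
{"method": "apply_moves", "body": {
  "commands": [
    [0, 0, 0, -0.04, 0],
    [0, 0, 0, 0, 0]
  ]
}}

```text
clock: 4.95
position: [0.7111, -0.1706, 0.0306]
ee_rot: [2.569, 1.806, 0.002]
force: [0.0, 0.1, -0.8]
width: 0.547
gripper_force: 20.0
```

Emit:
{"method": "apply_moves", "body": {
  "commands": [
    [0, 0, 0, -0.03, 0],
    [0, 0, 0, 0, 0]
  ]
}}

```text
clock: 5.2
position: [0.7113, -0.1706, 0.0293]
ee_rot: [2.569, 1.806, 0.003]
force: [-1.6, -0.5, 6.3]
width: 0.549
gripper_force: 20.0
```

Emit:
{"method": "apply_moves", "body": {
  "commands": [
    [100, 0, 0, 0, 0],
    [100, 0, 0, 0, 0],
    [100, 0, 0, 0.3, 0],
    [100, 0, 0, 0.9, 0],
    [100, -0.38, 0.33, 0.9, -0.33],
    [100, -0.38, 0.33, 0.4, -0.33],
    [100, -0.38, 0.33, 0, -0.33],
    [100, -0.38, 0.33, 0, -0.33],
    [100, -0.38, 0.33, 0, -0.33],
    [100, -0.38, 0.33, 0, -0.33],
    [100, -0.38, 0.33, 0, -0.34],
    [100, -0.38, 0.34, 0, -0.34]
  ]
}}

```text
clock: 6.7
position: [0.5276, -0.0106, 0.1789]
ee_rot: [-3.136, 0.172, -0.003]
force: [0.7, -0.5, -0.4]
width: 1.001
gripper_force: 0.0
```

Run:
```python
from m2 import *
s,im,d=grab('top','t2')
s,im,d=grab('wrist','w3'); print(s['position'],s['ee_rot'],abs(s['dq']).max(),s['joints'])
c=cam('wrist',s);P=cloud(c,d); X,Y,Z=P[...,0],P[...,1],P[...,2]
box=(d>0)&(X>.44)&(X<.585)&(Y<.03)&(Y>-.075)&(Z<.1)
rect(P,box&(Z>.066),'handle')
D=np.load('pics/t2.npz');P=cloud(cam('top'),D['d']);X,Y,Z=P[...,0],P[...,1],P[...,2]
rect(P,(abs(X-.711)<.04)&(abs(Y+.17)<.04)&(Z>.05)&(Z<.07),'jarA')
# bin: rasterise, exclude cabinet by connected comp
m=((X>.25)&(X<.55)&(Y>.15)&(Y<.42)&(Z>.015)&(Z<.08)).astype(np.uint8)
k,l,st,ce=cv2.connectedComponentsWithStats(m)
for i in range(1,k):
    if st[i,4]>40: rect(P,l==i,f'comp{st[i]}')
```

```text
[ 0.52463482 -0.00735627  0.17869617] [-3.13428570e+00  1.82170641e-01  1.43170852e-03] 0.29726997015719625 [-0.01698232  0.32624506 -0.08887841  1.87240661  0.03247     0.94497091
 -1.80714499]
handle 718 c [528.1 -10.6] size [11.5 40.5] ang 83.7 z95 0.0726
jarA 227 c [ 712.7 -169.7] size [47.4 49.8] ang 48.0 z95 0.0605
comp[ 98 189  16   5  49] 49 c [548.2 403.8] size [ 2.1 32.4] ang 3.9 z95 0.078
comp[190 188   6  27  72] 72 c [513.8 154.5] size [ 9.5 69.3] ang 88.7 z95 0.065
comp[119 200  49  59 870] 870 c [437.5 296.6] size [120.  146.6] ang 78.1 z95 0.0594
```

Emit:
{"method": "apply_moves", "body": {
  "commands": [
    [50, 0, 0, 0, 0],
    [50, 0, 0, 0, 0],
    [50, 0, 0, 0, 0]
  ]
}}

```text
clock: 7.18
position: [0.5285, -0.0122, 0.1775]
ee_rot: [3.137, -0.164, 0.0]
force: [0.3, 0.2, -0.4]
width: 0.723
gripper_force: 0.0
```

Emit:
{"method": "apply_moves", "body": {
  "commands": [
    [50, 0, 0.02, -0.8, 0],
    [50, 0, 0, -0.8, 0],
    [50, 0, 0, -0.4, 0],
    [50, 0, 0, -0.08, 0],
    [50, 0, 0, 0, 0],
    [0, 0, 0, 0, 0],
    [0, 0, 0, 0, 0],
    [0, 0, 0, 0, 0],
    [0, 0, 0, 0, 0]
  ],
  "newtons": 30
}}

```text
clock: 8.3
position: [0.5281, -0.0103, 0.053]
ee_rot: [3.137, -0.164, 0.001]
force: [-0.7, -0.7, 3.3]
width: 0.13
gripper_force: 30.0
```

Emit:
{"method": "apply_moves", "body": {
  "commands": [
    [0, 0, 0, 0.06, 0],
    [0, 0, 0, 0.065, 0],
    [0, 0, 0, 0, 0],
    [0, 0, 0, 0, 0]
  ]
}}

```text
clock: 8.8
position: [0.5279, -0.0103, 0.0602]
ee_rot: [3.137, -0.164, 0.0]
force: [0.3, -0.1, -1.3]
width: 0.131
gripper_force: 30.0
```

Emit:
{"method": "apply_moves", "body": {
  "commands": [
    [0, 0, 0, 0.01, 0],
    [0, -0.017, -0.166, 0, 0],
    [0, -0.017, -0.166, 0, 0],
    [0, -0.017, -0.166, 0, 0],
    [0, 0, 0, 0, 0]
  ]
}}

```text
clock: 9.43
position: [0.5247, -0.0417, 0.0608]
ee_rot: [3.137, -0.167, -0.0]
force: [-1.1, 0.7, -1.1]
width: 0.128
gripper_force: 30.0
```

Emit:
{"method": "apply_moves", "body": {
  "commands": [
    [0, -0.026, -0.249, 0, 0],
    [0, -0.026, -0.249, 0, 0],
    [0, -0.026, -0.249, 0, 0],
    [0, -0.026, -0.249, 0, 0],
    [0, -0.02, -0.2, 0, 0],
    [0, -0.01, -0.1, 0, 0],
    [0, 0, 0, 0, 0],
    [0, 0, 0, 0, 0]
  ]
}}

```text
clock: 10.42
position: [0.517, -0.1172, 0.0609]
ee_rot: [-3.137, 0.162, -0.0]
force: [0.1, 0.5, -1.6]
width: 0.129
gripper_force: 30.0
```

Run:
```python
from m2 import *
s,im,d=grab('top','t3')
s,im2,d2=grab('scene','s3')
a=cv2.resize(im[130:260,150:330],(720,520),interpolation=2)
cv2.imwrite('pics/c3.png',a[:,:,::-1])
```

```text
(no output)
```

View pics/c3.png

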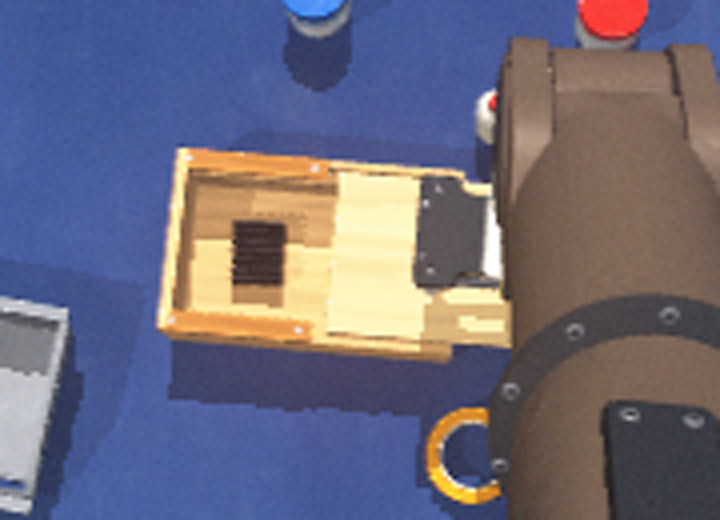

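The lid has slid 107 mm. Its rear edge at crop (337,260) is just clear of the rail ends (330,170) and (305,330), and the heat sink at (258,252) is in the +x end. Next I'll lift the lid and carry it to clear bench.

Emit:
{"method": "apply_moves", "body": {
  "commands": [
    [0, 0, 0, 0.3, 0],
    [0, 0, 0, 0.5, 0],
    [0, 0, 0, 0.5, 0],
    [0, 0, -0.4, 0, 0],
    [0, 0.1, -0.6, 0, 0],
    [0, 0.3, -0.6, 0, 0],
    [0, 0.3, -0.6, 0, 0],
    [0, 0.07, -0.59, 0, 0],
    [0, 0, 0, -0.5, 0],
    [0, 0, 0, -0.7, 0],
    [0, 0, 0, -0.6, 0],
    [0, 0, 0, -0.2, 0]
  ]
}}

```text
clock: 12.02
position: [0.5617, -0.2842, 0.0166]
ee_rot: [-3.136, 0.162, 0.006]
force: [-0.2, 0.1, -2.0]
width: 0.128
gripper_force: 30.0
```

Emit:
{"method": "apply_moves", "body": {
  "commands": [
    [0, 0, 0, -0.05, 0],
    [0, 0, 0, 0, 0],
    [0, 0, 0, 0, 0]
  ]
}}

```text
clock: 12.4
position: [0.564, -0.2856, 0.0172]
ee_rot: [3.137, -0.164, 0.003]
force: [0.5, -0.0, -1.3]
width: 0.13
gripper_force: 30.0
```

Emit:
{"method": "apply_moves", "body": {
  "commands": [
    [0, 0, 0, -0.05, 0],
    [0, 0, 0, -0.03, 0],
    [0, 0, 0, -0.02, 0],
    [0, 0, 0, 0, 0]
  ]
}}

```text
clock: 12.9
position: [0.5632, -0.2854, 0.011]
ee_rot: [3.137, -0.164, 0.001]
force: [-4.3, 1.0, 12.4]
width: 0.126
gripper_force: 30.0
```

Emit:
{"method": "apply_moves", "body": {
  "commands": [
    [60, 0, 0, 0, 0],
    [60, 0, 0, 0, 0],
    [60, 0, 0, 0.3, 0],
    [60, 0, 0, 0.8, 0],
    [60, 0, 0.3, 0.9, 0],
    [60, -0.14, 0.75, 0.9, 0],
    [60, -0.14, 0.75, 0.8, 0],
    [100, -0.14, 0.85, 0, 0],
    [100, -0.14, 0.85, 0, 0],
    [100, -0.14, 0.85, 0, 0],
    [100, 0, 0.4, 0, 0],
    [100, 0, 0, 0, 0]
  ]
}}

```text
clock: 14.4
position: [0.5225, -0.006, 0.2239]
ee_rot: [-3.137, 0.157, -0.002]
force: [0.6, -1.5, 0.2]
width: 0.998
gripper_force: 0.0
```

Run:
```python
from m2 import *
s,im,d=grab('top','t4')
s,im2,d2=grab('wrist','w4'); print(s['position'],s['ee_rot'],abs(s['dq']).max())
cv2.imwrite('pics/w4b.png',np.vstack([cv2.resize(im2,(640,480))])[:,:,::-1])
cv2.imwrite('pics/c4.png',cv2.resize(im[110:270,110:400],(760,420),interpolation=2)[:,:,::-1])
```

```text
[ 0.52265338 -0.00798434  0.22367657] [ 3.13720747e+00 -1.61360624e-01  1.73873794e-03] 0.031982875919927614
```

View pics/w4b.png

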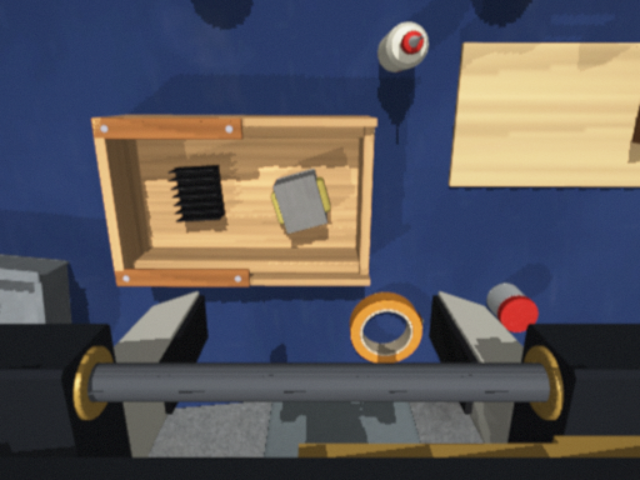

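View pics/c4.png

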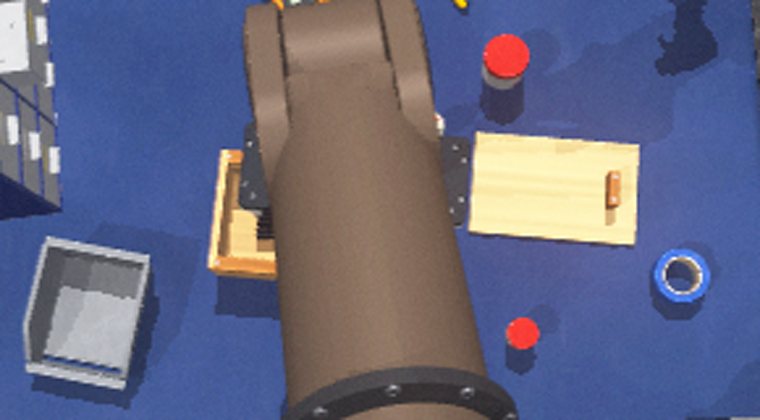

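The lid lies flat on clear bench, handle up at crop (613,188), and jar A stands at (505,55). In the wrist view the transformer is at (301,202), with its yellow windings at (277,205) and (322,192), so its x axis runs roughly along the case. Now I'll measure it.

Run:
```python
from m2 import *
D=np.load('pics/w4.npz'); s=dict(position=D['pos'],ee_rot=D['rot']); c=cam('wrist',s); im,d=D['im'],D['d']
P=cloud(c,d); X,Y,Z=P[...,0],P[...,1],P[...,2]
rot=np.radians(84); ex=np.array([np.cos(rot),np.sin(rot)]); ey=np.array([-ex[1],ex[0]]); cc=np.array([.535,.0515])
q=P[...,:2]-cc; U=q@ex; V=q@ey
h=cv2.cvtColor(im,cv2.COLOR_RGB2HSV)
ins=(abs(U)<.09)&(abs(V)<.049)
m=ins&(Z>.03)&(Z<.046)&(h[...,1]<60); rect(P,m,'core top')
print('U',U[m].mean()*1e3,'V',V[m].mean()*1e3, 'ctr px', np.argwhere(m).mean(0)[::-1], plane(c,[np.argwhere(m).mean(0)[::-1]],.039))
m2=ins&(Z>.015)&(Z<.046)&(h[...,1]>130)&(h[...,0]>22)&(h[...,0]<34); rect(P,m2,'winding'); 
m3=m|m2; rect(P,m3,'all')
for mm,nm in((m,'core'),(m2,'wind'),(m3,'all')): print(nm,'U',np.percentile(U[mm],[2,98])*1e3,'V',np.percentile(V[mm],[2,98])*1e3,'z',np.percentile(Z[mm],[5,50,95]))
hs=ins&(h[...,2]<60)&(Z>.012); rect(P,hs,'heatsink');print(U[hs].min(),U[hs].max())
w=(abs(V)<.04)&(U<-.085)&(U>-.12)&(Z>.04)&(Z<.055);print('lip U',np.percentile(U[w],[2,98]))
fl=ins&(Z<.012)&(U<-.02); print('floor',np.median(Z[fl]))
D=np.load('pics/t4.npz'); P=cloud(cam('top'),D['d']); X,Y,Z=P[...,0],P[...,1],P[...,2]
m=(X>.25)&(X<.55)&(Y>.2)&(Y<.42)&(Z>.015)&(Z<.08)
k,l,st,ce=cv2.connectedComponentsWithStats(m.astype(np.uint8)); i=1+st[1:,4].argmax(); rect(P,l==i,'bin')
th=np.radians(-11.9);bx=np.array([np.cos(th),np.sin(th)]);by=np.array([-bx[1],bx[0]]);q=P[...,:2]-[.4375,.2966];u=q@bx;v=q@by
mi=(abs(v)<.04)&(abs(u)<.05); print('bin floor z',np.median(Z[mi]))
for a in (-.069,.067): 
  w=(abs(u-a)<.005)&(abs(v)<.04); print(a,'end wall z',np.percentile(Z[w],[50,90]))
```

```text
core top 1382 c [526.6   6. ] size [41.9 34.6] ang 9.6 z95 0.0397
U -45.965935103469704 V 2.63492938151553 ctr px [239.9015919 162.4406657] [[0.52783648 0.00601963 0.039     ]]
winding 167 c [527.3   5.8] size [26.  44.2] ang 9.7 z95 0.0332
all 1549 c [526.7   5.7] size [41.9 44.2] ang 9.7 z95 0.0397
core U [-64.39903901 -27.80703351] V [-18.338738    24.20392394] z [0.03709549 0.03853386 0.03970924]
wind U [-69.64643657 -23.16775832] V [-14.80796489  18.94450198] z [0.02859417 0.03183738 0.0331788 ]
all U [-67.50411071 -26.03528339] V [-17.97433116  24.11172789] z [0.03161079 0.03841588 0.03967849]
heatsink 18130 c [541.9  35.9] size [152.7  48.4] ang 89.1 z95 0.3257
-0.08998870490106586 0.06197079174631871
lip U [-0.10283333 -0.09507296]
floor 0.0046212949035842055
bin 866 c [437.1 295.9] size [120.3 146.5] ang 78.8 z95 0.0597
bin floor z 0.004446497460039556
-0.069 end wall z [0.03027974 0.03282154]
0.067 end wall z [0.05673739 0.0604482 ]
```

Emit:
{"method": "apply_moves", "body": {
  "commands": [
    [54, 0, 0.02, -0.05, 0.335],
    [54, 0, 0.02, -0.05, 0.335],
    [54, 0, 0.02, -0.05, 0.335],
    [54, 0, 0.02, -0.05, 0.335],
    [54, 0, 0.02, -0.05, 0.335],
    [54, 0, 0.02, -0.05, 0.335],
    [54, 0.01, 0.02, -0.05, 0.335],
    [54, 0.01, 0.02, -0.05, 0.335],
    [54, 0.01, 0.02, -0.05, 0.335],
    [54, 0.01, 0.02, -0.05, 0.335],
    [54, 0.02, 0.02, 0, 0.34],
    [54, 0, 0, 0, 0]
  ]
}}

```text
clock: 16.0
position: [0.5263, 0.0031, 0.1927]
ee_rot: [2.029, 2.398, -0.001]
force: [0.4, -0.8, -0.1]
width: 0.541
gripper_force: 0.0
```

Emit:
{"method": "apply_moves", "body": {
  "commands": [
    [54, 0, 0, 0, 0],
    [54, 0, 0, 0, 0]
  ]
}}

```text
clock: 16.25
position: [0.5262, 0.0045, 0.1928]
ee_rot: [2.028, 2.399, -0.0]
force: [0.2, -1.2, 0.7]
width: 0.543
gripper_force: 0.0
```

Run:
```python
from m2 import *
s,im,d=grab('wrist','w5'); print(s['position'],s['ee_rot'],'closing deg',np.degrees(2*np.arctan2(s['ee_rot'][1],s['ee_rot'][0]))-90,s['joints'],s['width'],abs(s['dq']).max())
c=cam('wrist',s);P=cloud(c,d);Z=P[...,2]
ex=np.array([np.cos(np.radians(84)),np.sin(np.radians(84))]); ey=np.array([-ex[1],ex[0]]); q=P[...,:2]-[.535,.0515]; U=q@ex; V=q@ey
h=cv2.cvtColor(im,cv2.COLOR_RGB2HSV)
m=(d>0)&(U<-.01)&(U>-.09)&(abs(V)<.045)&(Z>.03)&(Z<.046)&(h[...,1]<60); rect(P,m,'core')
m=(d>0)&(U<.06)&(U>-.1)&(abs(V)<.075)&(Z>.0535)&(Z<.066); rect(P,m,'cheeks')
print('V',np.percentile(V[m&(V<0)],[3,97]),np.percentile(V[m&(V>0)],[3,97]))
cv2.imwrite('pics/w5b.png',cv2.resize(im,(640,480))[:,:,::-1])
```

```text
[0.52616063 0.0045443  0.19283243] [ 2.02810544e+00  2.39888316e+00 -1.71462787e-04] closing deg 9.575146744497658 [ 0.27036577  0.35667761 -0.49430709  1.82669072  0.19762777  1.00677691
 -0.13679285] 0.5427995772982508 0.010033244366734943
core 1628 c [526.4   6.3] size [41.5 34.9] ang 9.9 z95 0.0396
cheeks 4462 c [532.3  31.7] size [159.9 132.6] ang 84.0 z95 0.0616
V [-0.06482843 -0.05056421] [0.0520208  0.06633665]
```

View pics/w5b.png

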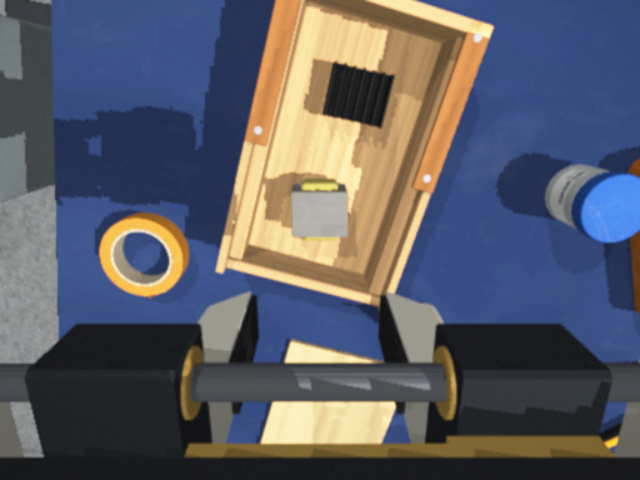

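Two wrist views agree on the transformer: core at (0.5264, 0.006), top 39 mm up, closing axis aligned. In the second view it sits at (320,208). I'll go down with the fingers part open.

Emit:
{"method": "apply_moves", "body": {
  "commands": [
    [54, 0.01, 0.03, -0.6, 0],
    [54, 0, 0, -0.7, 0],
    [54, 0, 0, -0.6, 0],
    [54, 0, 0, -0.3, 0],
    [54, 0, 0, -0.2, 0],
    [54, 0, 0, 0, 0]
  ]
}}

```text
clock: 17.05
position: [0.5265, 0.0068, 0.0484]
ee_rot: [-2.025, -2.401, 0.001]
force: [-0.0, -0.0, -0.4]
width: 0.537
gripper_force: 0.0
```

Emit:
{"method": "apply_moves", "body": {
  "commands": [
    [54, 0, 0, -0.15, 0],
    [54, 0, 0, -0.15, 0],
    [54, 0, 0, -0.13, 0],
    [54, 0, 0, -0.07, 0],
    [54, 0, 0, 0, 0]
  ]
}}

```text
clock: 17.68
position: [0.5265, 0.0068, 0.0184]
ee_rot: [-2.024, -2.402, 0.001]
force: [-0.0, -0.7, -0.3]
width: 0.539
gripper_force: 0.0
```

Emit:
{"method": "apply_moves", "body": {
  "commands": [
    [0, 0, 0, 0, 0],
    [0, 0, 0, 0, 0],
    [0, 0, 0, 0, 0],
    [0, 0, 0, 0.1, 0],
    [0, 0, 0, 0.3, 0],
    [0, 0, 0, 0.7, 0],
    [0, 0, 0, 0.9, 0],
    [0, 0, 0, 0, 0]
  ],
  "newtons": 30
}}

```text
clock: 18.68
position: [0.5294, 0.0074, 0.1429]
ee_rot: [2.022, 2.398, 0.008]
force: [0.1, 0.1, -2.0]
width: 0.454
gripper_force: 30.0
```

Run:
```python
from h import *
for n,f in(('top','top0'),('scene','scene0')):
    D=np.load(f'pics/{f}.npz');P=cloud(cam(n),D['d']).reshape(-1,3);P=P[D['d'].ravel()>0]
    m=(P[:,0]>.3)&(P[:,0]<.8)&(P[:,1]>.17)&(P[:,1]<.6)&(P[:,2]>.07)
    Q=P[m]; 
    for lo in(.07,.15,.25):
        q=Q[(Q[:,2]>lo)&(Q[:,2]<lo+.1)]
        if len(q)>9: print(n,lo,len(q),'x',np.percentile(q[:,0],[1,50]),'y',np.percentile(q[:,1],[1,99]), 'xmin for y<.35',q[q[:,1]<.4][:,0].min() if (q[:,1]<.4).any() else None)
```

```text
top 0.07 1562 x [0.53875115 0.61749677] y [0.31471701 0.49672112] xmin for y<.35 0.5481172450336813
top 0.15 2104 x [0.53903195 0.63097203] y [0.31424416 0.59675558] xmin for y<.35 0.5484637959386724
top 0.25 7321 x [0.54350935 0.66650058] y [0.34274924 0.51891039] xmin for y<.35 0.5487605774618693
scene 0.07 3291 x [0.53740641 0.54612047] y [0.31721118 0.49844363] xmin for y<.35 0.5470599566084693
scene 0.15 4596 x [0.53753527 0.54635198] y [0.31712992 0.4984446 ] xmin for y<.35 0.5469775055088041
scene 0.25 8378 x [0.53900611 0.60554084] y [0.3428525  0.48848247] xmin for y<.35 0.5469931260676395
```

Emit:
{"method": "apply_moves", "body": {
  "commands": [
    [0, -0.16, 0.4, 0, -0.11],
    [0, -0.27, 0.8, 0, -0.12],
    [0, -0.27, 0.8, 0, -0.12],
    [0, -0.27, 0.8, 0, -0.12],
    [0, -0.27, 0.8, 0, -0.12],
    [0, -0.27, 0.8, 0, -0.12],
    [0, -0.11, 0.43, 0, -0.03],
    [0, 0, 0, 0, 0],
    [0, 0, 0, 0, 0]
  ]
}}

```text
clock: 19.8
position: [0.4294, 0.2953, 0.1379]
ee_rot: [2.432, 1.988, -0.003]
force: [0.2, -0.4, -1.1]
width: 0.455
gripper_force: 30.0
```

Emit:
{"method": "apply_moves", "body": {
  "commands": [
    [0, 0.02, 0.02, -0.4, 0],
    [0, 0, 0, -0.6, 0],
    [0, 0, 0, -0.5, 0],
    [0, 0, 0, -0.3, 0],
    [0, 0, 0, -0.12, 0],
    [0, 0, 0, -0.05, 0],
    [0, 0, 0, 0, 0]
  ]
}}

```text
clock: 20.68
position: [0.4312, 0.2977, 0.021]
ee_rot: [2.433, 1.988, 0.001]
force: [0.3, 0.5, -2.0]
width: 0.453
gripper_force: 30.0
```

Emit:
{"method": "apply_moves", "body": {
  "commands": [
    [0, 0, 0, -0.05, 0],
    [0, 0, 0, -0.04, 0],
    [0, 0, 0, 0, 0]
  ]
}}

```text
clock: 21.05
position: [0.4311, 0.2981, 0.0164]
ee_rot: [2.432, 1.988, 0.002]
force: [-3.1, -2.6, 14.0]
width: 0.454
gripper_force: 30.0
```

Emit:
{"method": "apply_moves", "body": {
  "commands": [
    [51, 0, 0, 0, 0],
    [51, 0, 0, 0, 0],
    [51, 0, 0, 0.2, 0],
    [51, 0, 0, 0.6, 0],
    [51, 0, 0, 0.9, 0],
    [51, 0, -0.3, 0.9, 0],
    [51, 0, -0.9, 0.3, 0],
    [51, 0, -0.9, 0, 0],
    [51, 0, -0.9, 0, 0],
    [51, 0, 0, 0, 0]
  ]
}}

```text
clock: 22.3
position: [0.4306, 0.1134, 0.1897]
ee_rot: [2.438, 1.979, -0.002]
force: [0.7, 1.2, 0.8]
width: 0.508
gripper_force: 0.0
```

Run:
```python
from m2 import *
s,im,d=grab('scene','s6'); s,im2,d2=grab('top','t6')
cv2.imwrite('pics/c6.png',np.vstack([cv2.resize(im[130:384,100:400],(600,400)),cv2.resize(im2[150:270,100:430],(600,198))])[:,:,::-1])
P=cloud(cam('scene'),d); X,Y,Z=P[...,0],P[...,1],P[...,2]
m=(d>0)&(abs(X-.431)<.035)&(abs(Y-.298)<.035)&(Z>.025)&(Z<.05); rect(P,m,'transf')
```

```text
transf 466 c [430.7 297.2] size [45.5 42.7] ang 78.8 z95 0.0387
```

View pics/c6.png

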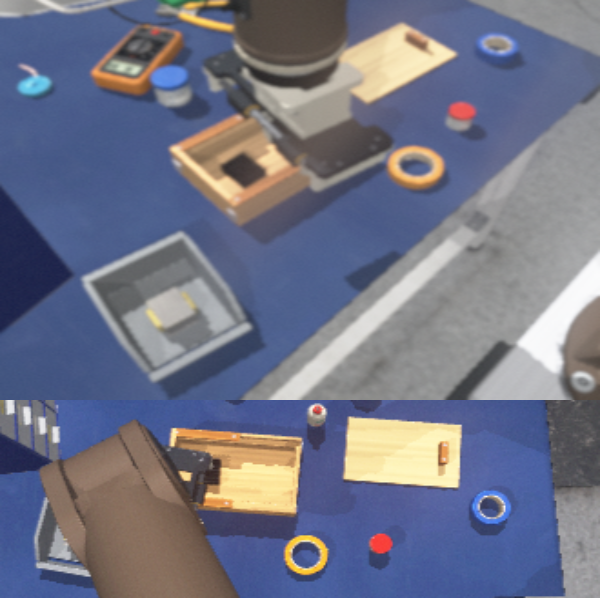

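The transformer stands upright in the bin at crop (170,308), with its top 38 mm up. The heat sink is still in the case at (243,170), the lid is flat with its handle up, and the other items haven't moved. The gripper is clear of everything, so I'll hand in.

```bash
python3 -c "
from cell import arm
print(arm.sign_off())"
```

```text
the job is handed in; nothing more can be done
None
```

The job is handed in at about 22 s of the 67 s: the lid is off and lying flat on clear bench with its handle up, the transformer stands upright on the bin floor, and the red jar was moved and set down standing. Everything else was left where it was.

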